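# Move the stop of a bench rail on by one hole

## Task

Move the sliding stop section on the rail on by one hole, past the stop peg that is in its way. First knock the stop peg down flush with the rail using the mallet (never with the gripper) and set the mallet back down on the bench, clear of the rail; then pull the plunger knob up, slide the section over the lowered peg to the very next hole and let the pin go fully home in it. Finish still gripping the knob with the pin held home, do not let go, and do not disturb the tin, the tape roll or the carton.

Things in the scene. Friction and masses are not known exactly. Their poses are not given: they have to be found in the camera images.
- rail: Pale metal rail, 40 mm wide (its x), 280 mm long (its y), top 36 mm above the bench, on a dark foot plate 74 x 310 x 6 mm fixed to the bench. Origin under its middle, on the bench. 10 mm pin holes along its top centre line at rail y = -90, -45, 0, 45, 90 mm. The section starts locked at y = -45; the next hole on, past the peg, is y = 0.
- section_slide (a joint): Sliding steel section: travel along the rail's +y in m; 0 in its first hole, 0.045 in the next; limits -0.045, 0.10. Saddle 54 mm wide, 60 mm long, top 19 mm and underside 3 mm above the rail top, with a stop plate reaching 70 mm to the rail's -x side. About 3 N of friction. A proud peg stops it at about 0.027. The pin has about 1 mm play in a hole.
- plunger (a joint): Sprung 8 mm lock pin in the section: lift in m, 0 home in a hole, limit 0.018. Home, its rounded end is 10 mm below the rail top, so lift it more than 10 mm (aim at 14) to leave a hole; resting on the rail between holes it reads 0.010. The spring pushes it down with 4 N at 0 and 7.5 N at 0.014.
- knob: Round black knob on the plunger, 30 mm across, 22 mm tall, upright, moving with pin and section; origin at its centre, on the rail's centre line, 85 mm above the bench when the pin is home. Its underside is 19 mm above the section's flat top; between them is only a 20 mm thick barrel.
- peg_depth (a joint): Depth of the stop peg in m: 0 standing 14 mm proud of the rail top, 0.014 flush with it. It starts at 0 to 0.002 and stays where it is knocked (about 6 N of friction, no return). The section passes over it from 0.011.
- stop_peg: Round steel stop peg, 11 mm across, in the rail's top centre line at rail y = 17 mm, ahead of the section (32 mm from the section's front edge to its axis at the start); moves only down. Origin: centre of its top face, about 50 mm above the bench at the start.
- mallet: Loose mallet, 0.26 kg, standing on one face of its head, handle level. Head: black rubber cylinder with a steel band, 40 mm across, 70 mm tall, holding most of the weight. Origin: centre of the face it stands on; z up. Wooden handle 18 mm wide, 22 mm tall, along the mallet's +y from 20 to 168 mm, its axis 35 mm above the origin; grip it 60 to 70 mm from the head's axis.
- glue_tin: Bystander: opened glue tin, 76 mm across, 90 mm tall, origin under its centre. Leave alone.
- masking_tape: Bystander: roll of masking tape lying flat, 104 mm across, 24 mm tall, origin under its centre. Leave alone.
- small_box: Bystander: white carton 62 x 110 x 55 mm, origin under its centre. Leave alone.
There are look-alikes about, which are no part of the job. Of the things like the mallet, leave any that is pink; of the rest the larger one is meant.

How it is judged:
On the way, in this order (a step that is already met when the one before it is completed fails the run):
1. the stop peg is knocked down level with the rail with the mallet's head upon it, the section still in its first hole (value of joint peg_depth above 0.011 m and horizontal distance between mallet and stop_peg below 0.06 m and value of joint section_slide below 0.005 m).
2. the plunger is pulled clear of its hole, the mallet standing or lying on the bench (value of joint plunger above 0.0095 m and height (world z) of mallet below 0.08 m and contact force between the fingers and knob above 1 N and contact force between mallet and the fingers below 0.1 N and contact force between mallet and the arm below 0.1 N), for 0.1 s.
3. the section is at the next hole with the pin home in it (value of joint section_slide between 0.042 and 0.048 m and value of joint plunger below 0.002 m), for 0.2 s.
At the end, for the whole second after the job is handed in: The section is in the next hole (45 mm on, within 3 mm), the pin home within 2 mm, the gripper still holding the knob with more than 3 N; the peg is down (at least 11 of its 14 mm), and the mallet is at rest on the bench, touching neither rail nor robot (all of step 3 and contact force between the fingers and knob above 3 N and value of joint peg_depth above 0.011 m and contact force between mallet and rail below 0.1 N and linear speed of mallet below 0.03 m/s and height (world z) of mallet between -0.01 and 0.08 m and contact force between mallet and the fingers below 0.1 N and contact force between mallet and the arm below 0.1 N); the arm keeps its last pose, push and grip.
It fails at once if the gripper or arm presses on the stop peg (contact force between any of the fingers, the arm and stop_peg above 0.5 N).
It fails at once if a bystander is moved by more than 30 mm (distance of any of glue_tin, masking_tape, small_box from where it was at the start of the episode above 0.03 m).
It also fails if it takes over 48 s, if anything falls off the work surface, if the arm or the gripper's body presses on something with over 40 N, if the wrist force passes 120 N, or if a joint passes its speed limit or range.

## Robot

A 6-joint arm with a two-finger parallel gripper is mounted at the origin on the work surface; the furniture and walls round the work are solid. World frame = base frame: x ahead of the robot, y to its left, z up, the work surface at z = 0. Lengths are in m, angles in rad, forces in N, time in s.
With the tool pointing down it reaches from about 0.275 to 0.875 m from the base axis. Payload 12.5 kg.
Tool frame: the origin (TCP) lies at the very end of the fingers, on their centre line; the grasp point (between the pads) lies 19 mm behind it; z points along the fingers, y is the line along which they close (so a half turn about z gives the same grasp; the last joint's range is limited). The gripper opens to 85 mm and grips with 20 to 120 N. Pads are 22 mm wide; open, the fingers measure 114 mm over their backs; the gripper's body (76 mm by 85 mm) begins 54 mm behind the grasp point. The pads swing forward as they close: fully open they stand 13 mm farther back than shut.
Start: joints at [-1.421, 0.351, 1.652, -0, 1.139, -0.085], TCP at [0.128, -0.535, 0.231] pointing down, gripper open.
Joint ranges: [-2.75, 2.75], [-0.79, 2.1], [0.01, 2.65], [-1.57, 4.71], [0.07, 3.14], [-2.87, 2.87]. Speed limits (rad/s): [2.22, 2.22, 2.79, 3.14, 3.14, 3.14].

## Interface

Orientations are given as a rotation vector (axis times angle).
In Python, from plant import arm gives the robot as it stands.
- The arm moves only by the tool servo_tool, never from a script. Its argument "steps" is a list of rows, each an object of numbers: "fingers": the closure, from 0 (fully open) to 1 (shut); "tx", "ty", "tz": the shift along the world's x, y, z in m; "twist": the turn about the world's z in rad. In form: [{"fingers": .., "tx": .., "ty": .., "tz": .., "twist": ..}, ...]. A call has 1 to 10 rows; each row is the pose to reach, as a shift and turn from the pose commanded when the call began; what a row does not reach only later rows make up. A row lasts 1/8 s, in which the tool goes at most 62.5 mm and 10.7 degrees, less where a joint would pass 70% of its speed; a pose out of reach is approached as far as the arm can. A call with a gripper value outside its range is refused whole. The fingers move at their own pace and stop on an object; "newtons" is the grip in N (left out, the last holds). Time passes only in rows, so rows that repeat a pose let the fingers close. It gives the time, the measured TCP pose, the force, the opening and the grip force at its end, in the units of the state.
- arm.read_state(): the state, without advancing time (a new reading comes with each control period).
- arm.read_camera(name): name is "scene" or "top" or "wrist"; returns a dict with "frame" (384x512x3 uint8, red, green, blue), "intrinsics" (3x3 intrinsics, pixels), "dist_coeffs" ([k1, k2, p1, p2, k3] as OpenCV has them; the pictures are not rectified), "eye" and "orientation" of the camera in the world. Camera axes: x right, y down, z forward; pixel columns grow to the right and rows downward; lengths in m; the calibration is good to about 2 mm. A picture is of the moment at which its call begins. There is no depth.
- arm.sign_off(): hands the job in; it is judged then, once.
Trained networks look in a picture, given as the dict that the camera call returned (one of the last four; its "shot" number tells which), for a name from the list of things; names that differ only in an ending like _2 or _b are one class to them, and where a whole thing is asked for, a point or a joint stands for the part that bears it (a point fixed in the world has none). Each returns a list of dicts, best first, with "confidence" (0 to 1); they miss things now and then, are a little off and sometimes report something else, mostly with a low value. They report only what shows in the picture. A call takes as long as a camera call. They do not tell look-alikes from the thing itself.
- arm.outline_of(picture, query): "pixels" (384x512 bool, what is visible of it) and "extent" ([centre column, centre row, width, height] in pixels, round what is visible of it).
The state is a dict: "clock": time; "joints": joint angles; "dq": joint speeds; "joint_torque": joint torques, N m; "ee_pos": TCP position; "orientation": TCP orientation; "ft_force": force on the tool from outside, world axes, zero at the start; "torque": the same for the moment, N m; "width": finger opening in m; "grasp_force": force on a finger pad.
Only numpy, scipy, OpenCV 4.12 (cv2) and the standard library are available. Lean on these libraries where they do the work, as an engineer would, in place of code of your own. Each camera call takes 0.05 s, during which the arm holds its last target. There are 200 camera calls.

## Working session

There is one attempt and no reset: what is moved stays moved. The work goes in short steps, Python scripts to look and compute and a tool call to move; the robot and the scene stay as the last step left them, time stands still between calls to the robot, and variables do not carry over. Pictures are saved under pics/ and viewed, at most 10 in all, crops included, and the job is handed in when it is done.

Besides the shell and the picture viewer there is one more tool, called after "Request:" by a JSON object that holds its "op" and its "data". servo_tool: Moves the arm, as the interface text tells. Its arguments: {"type":"object","properties":{"steps":{"type":"array","items":{"type":"object","properties":{"fingers":{"type":"number"},"tx":{"type":"number"},"ty":{"type":"number"},"tz":{"type":"number"},"twist":{"type":"number"}}}},"newtons":{"type":"number"}},"required":["steps"]}

```bash
mkdir -p pics; cat > h.py <<'E'
from plant import arm
import numpy as np, cv2
from scipy.spatial.transform import Rotation as R
def Rm(o):
    o=np.array(o,float)
    if o.shape==(3,3): return o
    if o.size==3: return R.from_rotvec(o).as_matrix()
    return R.from_quat(o).as_matrix()
def ray(p,uv):
    n=cv2.undistortPoints(np.array(uv,float).reshape(-1,1,2),np.array(p["intrinsics"]),np.array(p["dist_coeffs"]))[:,0]
    return np.array(p["eye"]),(Rm(p["orientation"])@np.c_[n,np.ones(len(n))].T).T
def at_z(p,uv,z):
    e,d=ray(p,uv); return e+d*((z-e[2])/d[:,2])[:,None]
def tri(p1,a,p2,b):
    e1,d1=ray(p1,a);e2,d2=ray(p2,b);out=[]
    for u,v in zip(d1,d2):
        s=np.linalg.lstsq(np.c_[u,-v],e2-e1,rcond=None)[0]
        out.append(np.r_[(e1+u*s[0]+e2+v*s[1])/2,np.linalg.norm(e1+u*s[0]-e2-v*s[1])])
    return np.array(out)
def proj(p,X):
    M=Rm(p["orientation"]).T
    return cv2.projectPoints(np.array(X,float).reshape(-1,1,3),cv2.Rodrigues(M)[0],-M@np.array(p["eye"]),np.array(p["intrinsics"]),np.array(p["dist_coeffs"]))[0][:,0]
def save(p,n): cv2.imwrite("pics/"+n,p["frame"][:,:,::-1])
E
python3 - <<'E'
from h import *
import pickle
np.set_printoptions(precision=4,suppress=True)
P={}
for c in ["scene","top"]:
    p=arm.read_camera(c);P[c]=p;save(p,c+"0.png")
    print(c,p["eye"],p["orientation"])
    for q in ["rail","mallet","knob","stop_peg","glue_tin","masking_tape","small_box"]:
        for o in arm.outline_of(p,q)[:3]: print(q,round(o["confidence"],2),np.round(o["extent"],1),at_z(p,[o["extent"][:2]],{"knob":.085,"stop_peg":.05,"mallet":.05}.get(q,.03))[0])
pickle.dump(P,open("p0.pkl","wb"))
s=arm.read_state();print(s["clock"],s["ft_force"],s["orientation"],s["width"])
E
cd pics; python3 -c "
import cv2,numpy as np
a=[cv2.imread(f+'0.png') for f in('scene','top')]
[cv2.imwrite(f+'0b.png',cv2.resize(i,(800,600),interpolation=2)) for f,i in zip(('scene','top'),a)]"
```

```text
scene [-0.0768  0.7594  1.2258] [-0.8967  2.611  -0.972 ]
rail 0.64 [231.5 201.1  61.4  79.4] [0.582  0.0204 0.03  ]
mallet 0.62 [296.4 207.1  21.   35.1] [ 0.3978 -0.0728  0.05  ]
mallet 0.6 [251.4 237.7  41.5  54.3] [0.436  0.1041 0.05  ]
mallet 0.57 [391.4 199.6   3.8   4.5] [ 0.1773 -0.2845  0.05  ]
knob 0.57 [239.7 172.4  10.7  12.2] [ 0.607  -0.0531  0.085 ]
stop_peg 0.42 [230.6 201.7  60.2  75. ] [0.5717 0.0364 0.05  ]
glue_tin 0.84 [270.4 128.6  20.1  35.3] [ 0.6895 -0.3306  0.03  ]
glue_tin 0.61 [231.6 200.7  61.2  73.8] [0.5829 0.019  0.03  ]
glue_tin 0.19 [240.8 173.3   4.3  11.4] [ 0.6345 -0.0914  0.03  ]
masking_tape 0.65 [138.9 257.8  38.3  34.9] [0.6572 0.3517 0.03  ]
small_box 0.57 [340.9 158.4  23.4  34.3] [ 0.4077 -0.3599  0.03  ]
top [ 0.2706 -0.0396  1.5043] [-2.1628  2.111  -0.149 ]
rail 0.94 [251.4 164.5  90.6  35.8] [ 0.5832 -0.0072  0.03  ]
mallet 0.73 [219.7 204.6  49.5  16.1] [0.4387 0.0956 0.05  ]
mallet 0.52 [362.1 261.6  31.4  32.1] [ 0.2603 -0.3818  0.05  ]
mallet 0.5 [277.4 219.   43.6  11.4] [ 0.3949 -0.0994  0.05  ]
knob 0.55 [265.7 154.2  10.8  11.7] [ 0.6077 -0.0553  0.085 ]
glue_tin 0.56 [347.7 137.4  29.8  28.9] [ 0.6878 -0.3412  0.03  ]
masking_tape 0.61 [151.8 141.3  27.5  32.5] [0.6586 0.3444 0.03  ]
small_box 0.9 [351.3 218.1  36.6  28.1] [ 0.4055 -0.3511  0.03  ]
0.8 [-0.1008 -0.0248 -0.0708] [3.12  0.368 0.   ] 0.08536855810319012
```

View pics/top0b.png

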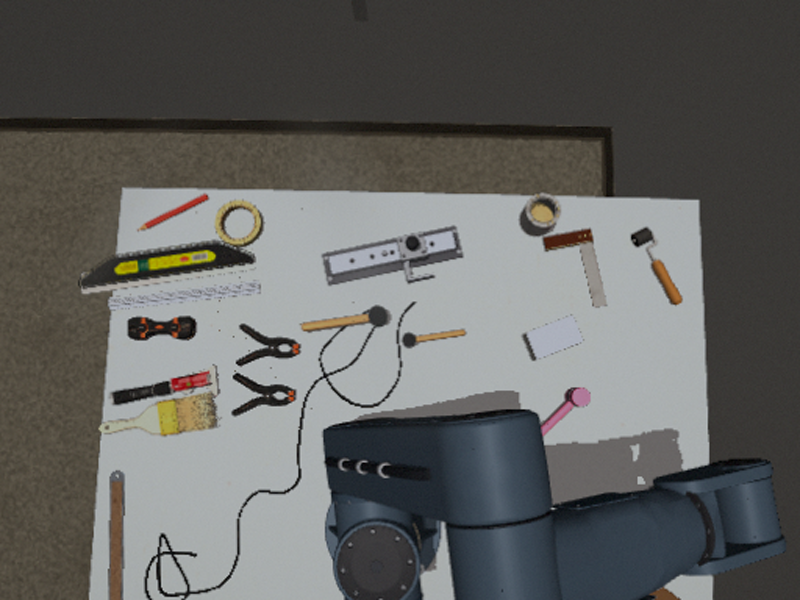

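View pics/scene0b.png

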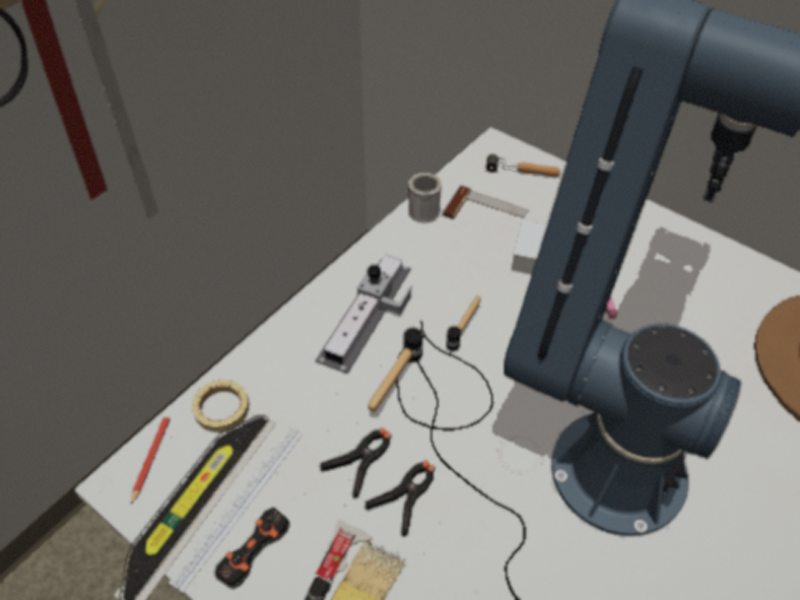

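Request:
{"op": "servo_tool", "data": {"steps": [{"tx": 0.03,"ty": 0.05,"tz": 0.03,"twist": 0.18,"fingers": 0},{"tx": 0.07,"ty": 0.1,"tz": 0.05,"twist": 0.36,"fingers": 0},{"tx": 0.11,"ty": 0.15,"tz": 0.08,"twist": 0.54,"fingers": 0},{"tx": 0.15,"ty": 0.2,"tz": 0.1,"twist": 0.72,"fingers": 0},{"tx": 0.19,"ty": 0.25,"tz": 0.12,"twist": 0.9,"fingers": 0},{"tx": 0.22,"ty": 0.3,"tz": 0.13,"twist": 1.08,"fingers": 0},{"tx": 0.25,"ty": 0.35,"tz": 0.13,"twist": 1.26,"fingers": 0},{"tx": 0.28,"ty": 0.4,"tz": 0.13,"twist": 1.43,"fingers": 0},{"tx": 0.31,"ty": 0.45,"tz": 0.13,"twist": 1.43,"fingers": 0},{"tx": 0.34,"ty": 0.5,"tz": 0.13,"twist": 1.43,"fingers": 0}]}}

```text
clock: 2.05
ee_pos: [0.4667, -0.0363, 0.3616]
orientation: [2.114, 2.323, 0.001]
ft_force: [0.7, -1.1, 0.6]
width: 0.0854
grasp_force: 0.0
```

Request:
{"op": "servo_tool", "data": {"steps": [{"tx": 0.0,"ty": 0.03,"fingers": 0},{"tx": 0.0,"ty": 0.06,"fingers": 0},{"tx": 0.0,"ty": 0.06,"fingers": 0},{"tx": 0.0,"ty": 0.06,"fingers": 0}]}}

```text
invalid input
```

```bash
python3 - <<'E'
from h import *
np.set_printoptions(precision=4,suppress=True)
s=arm.read_state();print(s["clock"],s["ee_pos"],s["orientation"],s["joints"])
p=arm.read_camera("wrist");save(p,"w1.png");print(p["eye"],Rm(p["orientation"])[:,2])
import pickle;pickle.dump(p,open("w1.pkl","wb"))
for q in ["rail","mallet","knob","stop_peg"]:
    for o in arm.outline_of(p,q)[:3]: print(q,round(o["confidence"],2),np.round(o["extent"],1),at_z(p,[o["extent"][:2]],{"knob":.096,"stop_peg":.05,"mallet":.046}.get(q,.036))[0])
cv2.imwrite("pics/w1b.png",cv2.resize(cv2.imread("pics/w1.png"),(800,600),interpolation=2))
E
```

```text
2.05 [ 0.4667 -0.0363  0.3616] [2.1139 2.323  0.0005] [-0.1771  0.0861  1.663  -0.0001  1.3917 -0.2713]
[0.4598 0.0376 0.5035] [ 0.0288 -0.2914 -0.9562]
rail 0.76 [319.8 134.8  59.7 173. ] [0.5783 0.0084 0.036 ]
mallet 0.8 [242.4  66.3  30.5 132.6] [0.4393 0.1002 0.046 ]
mallet 0.68 [127.2 290.3  76.9  49.8] [ 0.2467 -0.3259  0.046 ]
mallet 0.65 [214.9 181.9  20.3  74.6] [ 0.407  -0.0881  0.046 ]
knob 0.81 [340.5 176.9  25.   16.1] [ 0.6057 -0.048   0.096 ]
stop_peg 0.69 [338.2 175.4  29.9  21.9] [ 0.6177 -0.0554  0.05  ]
stop_peg 0.47 [329.6 133.3   9.5  10.8] [0.5904 0.0132 0.05  ]
```

View pics/w1b.png

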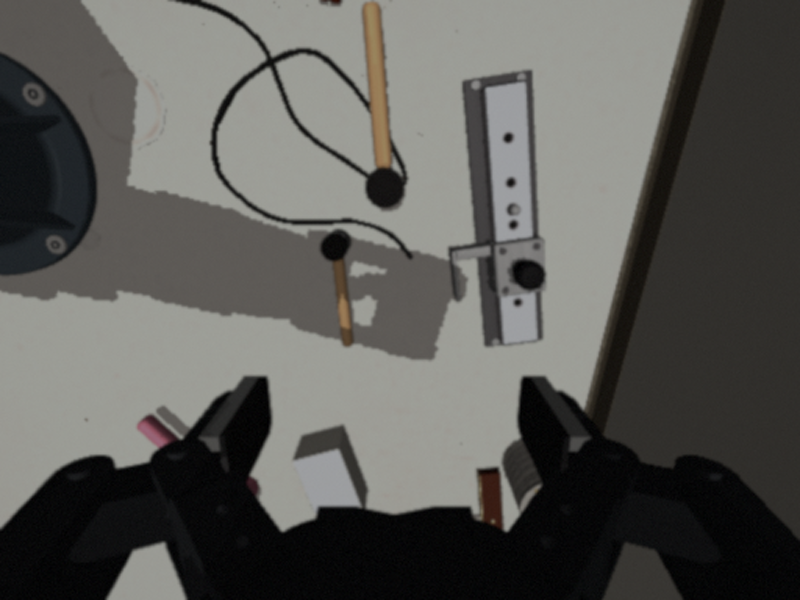

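```bash
cat > meas.py <<'E'
from h import *
def handle(p,o):
    """handle axis + head from mallet mask: orange pixels / dark pixels"""
    m=o["pixels"]; f=p["frame"].astype(int)
    wood=m&(f[:,:,0]-f[:,:,2]>40)
    v,u=np.nonzero(wood); vx,vy,x0,y0=cv2.fitLine(np.c_[u,v].astype(np.float32),cv2.DIST_HUBER,0,.01,.01).ravel()
    t=(u-x0)*vx+(v-y0)*vy
    return np.array([[x0+a*vx,y0+a*vy] for a in (np.percentile(t,1),np.percentile(t,99))]),len(u)
def holes(p,guess,r=5):
    g=cv2.cvtColor(p["frame"],cv2.COLOR_RGB2GRAY).astype(float); out=[]
    for u,v in guess:
        for _ in range(3):
            a,b=int(round(u)),int(round(v)); w=g[b-r:b+r+1,a-r:a+r+1]
            k=np.clip(np.median(w)-25-w,0,None); V,U=np.mgrid[b-r:b+r+1,a-r:a+r+1]
            u,v=(k*U).sum()/k.sum(),(k*V).sum()/k.sum()
        out.append((u,v))
    return np.array(out)
E
python3 - <<'E'
from meas import *
import pickle
np.set_printoptions(precision=4,suppress=True)
p=pickle.load(open("w1.pkl","rb"))
h=holes(p,np.array([(508,137),(511,182),(514,224),(518,302)])*.64,4)
X=at_z(p,h,.036); print(h,X,np.linalg.norm(np.diff(X,axis=0),axis=1))
d=X[0]-X[-1];print("yaw",np.arctan2(-d[0],d[1]))
print("peg",at_z(p,[np.array([514,209])*.64],.049))
q=arm.read_camera("wrist");o=[o for o in arm.outline_of(q,"mallet") if abs(o["extent"][0]-242)<12][0]
e,n=handle(q,o);A=at_z(q,e,.046);print(e,n,A);d=A[np.argmax(A[:,1])]-A[np.argmin(A[:,1])];print("mallet yaw",np.arctan2(-d[0],d[1]),np.linalg.norm(d))
print("head",at_z(q,[np.array([384,187])*.64],.07))
E
```

```text
[[324.8324  87.7562]
 [326.4977 116.3767]
 [328.0189 143.3837]
 [330.9207 193.058 ]] [[ 0.5738  0.0826  0.036 ]
 [ 0.5843  0.0391  0.036 ]
 [ 0.5947 -0.0045  0.036 ]
 [ 0.6157 -0.0918  0.036 ]] [0.0448 0.0448 0.0898]
yaw 0.23587254943698158
peg [[0.5897 0.0123 0.049 ]]
[[237.973    0.8919]
 [246.0787 103.8679]] 1061 [[0.4243 0.1829 0.046 ]
 [0.4484 0.0437 0.046 ]]
mallet yaw 0.17171630037146068 0.141235355478361
head [[0.4505 0.0202 0.07  ]]
```

Request:
{"op": "servo_tool", "data": {"steps": [{"fingers": 0,"tx": -0.01,"ty": 0.04,"tz": -0.04,"twist": 0.04},{"fingers": 0,"tx": -0.02,"ty": 0.08,"tz": -0.08,"twist": 0.078},{"fingers": 0,"tx": -0.026,"ty": 0.12,"tz": -0.12,"twist": 0.078},{"fingers": 0,"tx": -0.026,"ty": 0.124,"tz": -0.16,"twist": 0.078},{"fingers": 0,"tx": -0.026,"ty": 0.124,"tz": -0.16,"twist": 0.078},{"fingers": 0,"tx": -0.026,"ty": 0.124,"tz": -0.16,"twist": 0.078}]}}

```text
clock: 3.15
ee_pos: [0.4408, 0.0848, 0.2029]
orientation: [2.023, 2.401, 0.002]
ft_force: [-0.2, 0.0, 0.1]
width: 0.0854
grasp_force: 0.0
```

```bash
python3 - <<'E'
from meas import *
import pickle
np.set_printoptions(precision=4,suppress=True)
s=arm.read_state();print(s["clock"],s["ee_pos"],s["orientation"],s["joints"])
q=arm.read_camera("wrist");save(q,"w2.png");pickle.dump(q,open("w2.pkl","wb"))
for o in arm.outline_of(q,"mallet"):
    e,n=handle(q,o);A=at_z(q,e,.046);print(o["confidence"],o["extent"],n)
    if n>200: print(e,A);d=A[np.argmax(A[:,1])]-A[np.argmin(A[:,1])];print("mallet yaw",np.arctan2(-d[0],d[1]),np.linalg.norm(d))
# predicted outline of handle
E
cd pics; python3 -c "
import cv2
cv2.imwrite('w2b.png',cv2.resize(cv2.imread('w2.png'),(800,600),interpolation=2))"
```

```text
3.15 [0.4408 0.0848 0.2029] [2.0235 2.4014 0.002 ] [ 0.0862  0.2018  1.9328 -0.0001  1.0051 -0.0841]
0.98 [207.8, 283.1, 28.3, 77.9] 330
[[207.4832 284.035 ]
 [209.173  322.9799]] [[ 0.4087 -0.0626  0.046 ]
 [ 0.4186 -0.1229  0.046 ]]
mallet yaw 0.1617222535495289 0.06108141131143684
0.64 [253.0, 167.6, 38.6, 172.1] 1579
[[251.643   82.032 ]
 [252.6178 208.2376]] [[0.4236 0.1848 0.046 ]
 [0.4482 0.0493 0.046 ]]
mallet yaw 0.17909916722022415 0.13766236026341835
```

View pics/w2b.png

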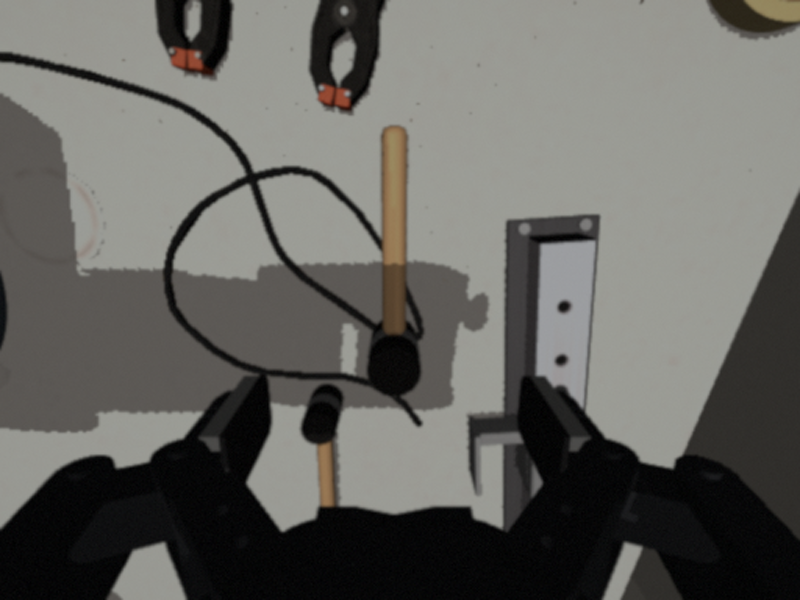

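```bash
python3 - <<'E'
from meas import *
import pickle
np.set_printoptions(precision=4,suppress=True)
a=pickle.load(open("w1.pkl","rb"));b=pickle.load(open("w2.pkl","rb"))
print(tri(a,np.array([(372,4),(384,187),(382,165)])*.64,b,np.array([(394,128),(394,370),(394,336)])*.64))
h=holes(b,np.array([(564,306),(561,360)])*.64,5);h1=holes(a,np.array([(508,137),(511,182)])*.64,4)
print(at_z(b,h,.036),tri(a,h1,b,h))
# model overlay residual: head-top & handle end for mallet pose
for y in (.172,.179):
  o=np.array([.4515,.0225]);d=np.array([-np.sin(y),np.cos(y)])
  pts=[[*(o+d*168),.046] if 0 else [*(o+d*.168),.046],[*o,.07],[*(o+d*.02),.046]]
  print(proj(a,pts)/.64,proj(b,pts)/.64)
E
```

```text
[[0.4247 0.186  0.0367 0.0013]
 [0.452  0.0223 0.0656 0.0005]
 [0.4481 0.0431 0.0524 0.0011]]
[[0.5734 0.0832 0.036 ]
 [0.584  0.0397 0.036 ]] [[0.5742 0.0828 0.0343 0.    ]
 [0.5848 0.0391 0.0344 0.    ]]
[[368.8994  -2.493 ]
 [383.651  186.8488]
 [382.5313 165.9664]] [[392.6871 122.6461]
 [393.0392 372.4098]
 [392.9958 334.057 ]]
[[367.6315  -2.3741]
 [383.651  186.8488]
 [382.3959 165.9779]] [[390.887  122.6539]
 [393.0392 372.4098]
 [392.8109 334.0579]]
```

Request:
{"op": "servo_tool", "data": {"steps": [{"fingers": 0,"tx": 0,"ty": 0.001,"tz": -0.05,"twist": 0},{"fingers": 0,"tx": 0,"ty": 0.001,"tz": -0.1,"twist": 0},{"fingers": 0,"tx": 0,"ty": 0.001,"tz": -0.15,"twist": 0},{"fingers": 0,"tx": 0,"ty": 0.001,"tz": -0.18,"twist": 0},{"fingers": 0,"tx": 0,"ty": 0.001,"tz": -0.186,"twist": 0},{"fingers": 0.6,"tx": 0,"ty": 0.001,"tz": -0.186,"twist": 0},{"fingers": 1,"tx": 0,"ty": 0.001,"tz": -0.186,"twist": 0},{"fingers": 1,"tx": 0,"ty": 0.001,"tz": -0.186,"twist": 0},{"fingers": 1,"tx": 0,"ty": 0.001,"tz": -0.186,"twist": 0},{"fingers": 1,"tx": 0,"ty": 0.001,"tz": -0.186,"twist": 0}], "newtons": 110}}

```text
clock: 4.5
ee_pos: [0.4403, 0.0868, 0.0159]
orientation: [2.022, 2.404, 0.001]
ft_force: [-1.5, 0.9, 7.3]
width: 0.0164
grasp_force: 107.1
```

Request:
{"op": "servo_tool", "data": {"steps": [{"fingers": 1,"tx": 0,"ty": 0,"tz": 0.03,"twist": 0},{"fingers": 1,"tx": 0,"ty": 0,"tz": 0.07,"twist": 0},{"fingers": 1,"tx": 0.02,"ty": -0.002,"tz": 0.1,"twist": 0.03},{"fingers": 1,"tx": 0.06,"ty": -0.005,"tz": 0.1,"twist": 0.064},{"fingers": 1,"tx": 0.1,"ty": -0.008,"tz": 0.1,"twist": 0.064},{"fingers": 1,"tx": 0.135,"ty": -0.009,"tz": 0.1,"twist": 0.064},{"fingers": 1,"tx": 0.135,"ty": -0.009,"tz": 0.1,"twist": 0.064},{"fingers": 1,"tx": 0.135,"ty": -0.009,"tz": 0.1,"twist": 0.064},{"fingers": 1,"tx": 0.135,"ty": -0.009,"tz": 0.1,"twist": 0.064}]}}

```text
clock: 5.62
ee_pos: [0.5741, 0.0778, 0.1152]
orientation: [-1.944, -2.467, 0.001]
ft_force: [-0.5, -0.0, -3.1]
width: 0.0163
grasp_force: 108.3
```

```bash
python3 - <<'E'
from meas import *
import pickle
np.set_printoptions(precision=4,suppress=True)
s=arm.read_state();print(s["clock"],s["ee_pos"],s["orientation"],s["width"],s["grasp_force"],s["ft_force"])
a=arm.read_camera("scene");b=arm.read_camera("top");w=arm.read_camera("wrist")
for p,n in((a,"s"),(b,"t"),(w,"w")): pickle.dump(p,open(n+"3.pkl","wb"))
i=cv2.resize(a["frame"][130:290,160:360],(600,480),interpolation=2)
cv2.imwrite("pics/c3.png",np.hstack([cv2.resize(a["frame"][130:290,170:330],(400,400),interpolation=2),cv2.resize(w["frame"],(400,400),interpolation=3)])[:,:,::-1])
E
```

```text
5.625 [0.5741 0.0778 0.1152] [-1.9439 -2.4672  0.0008] 0.016269141199498613 108.28999757766724 [-0.4924 -0.0317 -3.0934]
```

View pics/c3.png

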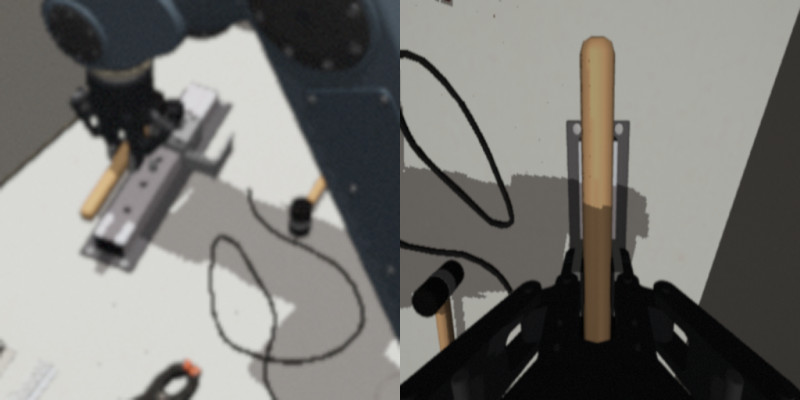

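```bash
python3 - <<'E'
from meas import *
import pickle
np.set_printoptions(precision=4,suppress=True)
w=pickle.load(open("w3.pkl","rb"))
T=np.array([.5741,.0778,.1152]);y=.236;d=np.array([-np.sin(y),np.cos(y),0])
for t in (-.15,-.08,0,.05,.1):  # tilt: positive = head drops
    g=T+[0,0,.019]; ax=d*np.cos(t)+np.array([0,0,np.sin(t)]);up=np.array([0,0,np.cos(t)])-d*np.sin(t)
    P=[g+ax*l+up*h for l,h in ((.102,.011),(.102,.0),(.03,.011))]
    L=[g+ax*.095+np.cross(up,ax)*s*.009+up*.005 for s in(-1,1)]
    u=proj(w,L); print(t,proj(w,P).round(1).tolist(),np.linalg.norm(u[1]-u[0]))
f=w["frame"].astype(int);m=(f[:,:,0]-f[:,:,2]>40)
v,u=np.nonzero(m);print(v.min(),np.ptp(u[(v>v.min()+8)&(v<v.min()+11)]),u.mean(),v.max(),u[v>300].mean())
E
```

```text
-0.15 [[251.1, 38.7], [251.2, 48.7], [251.0, 207.5]] 40.5004202192326
-0.08 [[251.0, 33.9], [251.1, 43.1], [251.0, 210.3]] 42.80692312566666
0 [[251.0, 29.6], [251.1, 37.4], [251.0, 213.9]] 45.718200302182574
0.05 [[250.9, 27.7], [251.0, 34.3], [251.0, 216.3]] 47.697928582238426
0.1 [[250.8, 26.4], [251.0, 31.8], [251.0, 219.0]] 49.80823929392974
36 38 243.6525009769441 335 175.725
```

Request:
{"op": "servo_tool", "data": {"steps": [{"fingers": 1,"tx": 0.001,"ty": -0.001,"tz": -0.03,"twist": 0},{"fingers": 1,"tx": 0.001,"ty": -0.001,"tz": -0.045,"twist": 0},{"fingers": 1,"tx": 0.001,"ty": -0.001,"tz": -0.053,"twist": 0},{"fingers": 1,"tx": 0.001,"ty": -0.001,"tz": -0.06,"twist": 0},{"fingers": 1,"tx": 0.001,"ty": -0.001,"tz": -0.064,"twist": 0},{"fingers": 1,"tx": 0.001,"ty": -0.001,"tz": -0.064,"twist": 0}]}}

```text
clock: 6.52
ee_pos: [0.5762, 0.0767, 0.052]
orientation: [1.944, 2.467, 0.001]
ft_force: [-4.0, 0.8, 6.1]
width: 0.0165
grasp_force: 109.9
```

Request:
{"op": "servo_tool", "data": {"steps": [{"fingers": 1,"tx": 0,"ty": 0,"tz": -0.003,"twist": 0},{"fingers": 1,"tx": 0,"ty": 0,"tz": -0.003,"twist": 0}]}}

```text
clock: 6.78
ee_pos: [0.5768, 0.0775, 0.0504]
orientation: [1.944, 2.467, 0.003]
ft_force: [-8.4, 5.7, 20.3]
width: 0.0163
grasp_force: 112.3
```

Request:
{"op": "servo_tool", "data": {"steps": [{"fingers": 1,"tx": 0,"ty": 0,"tz": 0.03,"twist": 0},{"fingers": 1,"tx": 0,"ty": 0,"tz": 0.07,"twist": 0},{"fingers": 1,"tx": -0.04,"ty": 0.03,"tz": 0.1,"twist": 0},{"fingers": 1,"tx": -0.08,"ty": 0.06,"tz": 0.13,"twist": 0},{"fingers": 1,"tx": -0.11,"ty": 0.08,"tz": 0.13,"twist": 0},{"fingers": 1,"tx": -0.13,"ty": 0.08,"tz": 0.13,"twist": 0},{"fingers": 1,"tx": -0.13,"ty": 0.08,"tz": 0.13,"twist": 0}]}}

```text
clock: 7.65
ee_pos: [0.4454, 0.1569, 0.1786]
orientation: [1.943, 2.468, 0.001]
ft_force: [-0.2, -0.2, -2.2]
width: 0.0165
grasp_force: 108.7
```

```bash
python3 - <<'E'
from meas import *
import pickle
np.set_printoptions(precision=4,suppress=True)
s=arm.read_state();print(s["clock"],s["ee_pos"],s["orientation"],s["width"],s["grasp_force"],s["ft_force"])
w=arm.read_camera("wrist");a=arm.read_camera("scene");pickle.dump((w,a),open("w4.pkl","wb"))
pk=np.array([[.591,.012,.036],[.591,.012,.049]]);print(proj(w,pk),proj(a,pk))
u,v=proj(w,pk)[0].round().astype(int);v=min(v,334);u=min(u,440)
c=w["frame"][v-50:v+50,u-70:u+70]
r=proj(a,pk)[0].round().astype(int)
cv2.imwrite("pics/c4.png",np.hstack([cv2.resize(c,(480,400),interpolation=2),cv2.resize(a["frame"][r[1]-40:r[1]+40,r[0]-32:r[0]+32],(320,400),interpolation=2)])[:,:,::-1])
E
```

```text
7.65 [0.4454 0.1569 0.1786] [1.943  2.4681 0.001 ] 0.016540289141368708 108.69230389595032 [-0.1592 -0.1646 -2.178 ]
[[336.2028 314.8621]
 [339.3923 322.5756]] [[230.9675 196.9547]
 [230.8421 194.3089]]
```

View pics/c4.png

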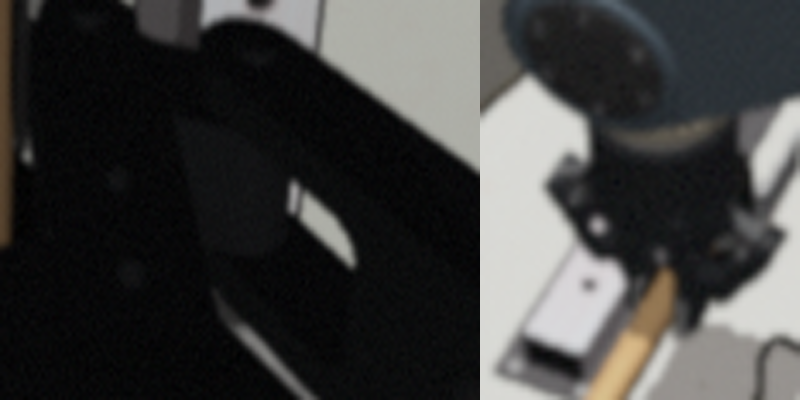

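Request:
{"op": "servo_tool", "data": {"steps": [{"fingers": 1,"tx": 0,"ty": -0.04,"tz": 0.02,"twist": 0},{"fingers": 1,"tx": -0.005,"ty": -0.08,"tz": 0.04,"twist": 0},{"fingers": 1,"tx": -0.005,"ty": -0.09,"tz": 0.05,"twist": 0},{"fingers": 1,"tx": -0.005,"ty": -0.09,"tz": 0.05,"twist": 0}]}}

```text
clock: 8.25
ee_pos: [0.4419, 0.0662, 0.2287]
orientation: [1.946, 2.465, 0.002]
ft_force: [0.3, 0.9, -1.8]
width: 0.0162
grasp_force: 108.8
```

```bash
python3 - <<'E'
from meas import *
import pickle
np.set_printoptions(precision=4,suppress=True)
s=arm.read_state();print(s["clock"],s["ee_pos"],s["orientation"],s["width"],s["grasp_force"],s["ft_force"])
w=arm.read_camera("wrist");pickle.dump(w,open("w5.pkl","wb"))
pk=np.array([[.591,.012,.036],[.591,.012,.049]]);print(proj(w,pk))
u,v=proj(w,pk)[0].round().astype(int);v=min(v,300);u=min(u,430)
a,b=max(u-150,0),max(v-120,0)
print(a,b)
cv2.imwrite("pics/c5.png",cv2.resize(w["frame"][b:v+60,a:u+60],None,fx=3,fy=3,interpolation=2)[:,:,::-1])
E
```

```text
8.25 [0.4419 0.0662 0.2287] [1.946  2.465  0.0017] 0.016196089985261758 108.77309918403625 [ 0.2619  0.8634 -1.8251]
[[349.2389 234.566 ]
 [352.6761 238.9379]]
199 115
```

View pics/c5.png

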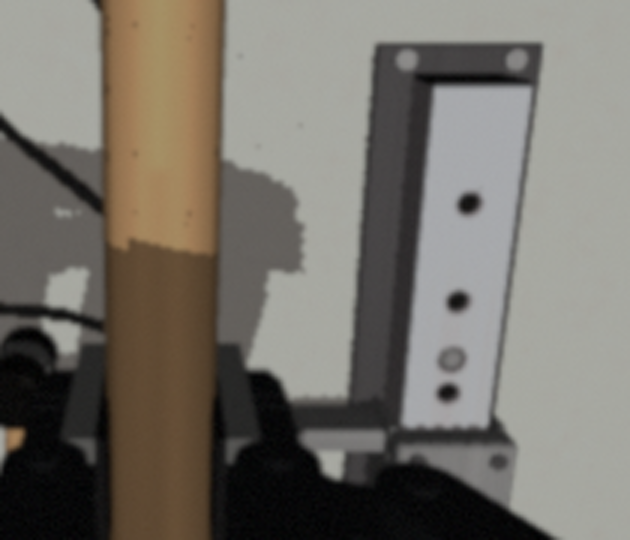

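Request:
{"op": "servo_tool", "data": {"steps": [{"fingers": 1,"tx": -0.005,"ty": 0.03,"tz": -0.05,"twist": -0.06},{"fingers": 1,"tx": -0.005,"ty": 0.03,"tz": -0.1,"twist": -0.06},{"fingers": 1,"tx": -0.005,"ty": 0.03,"tz": -0.15,"twist": -0.06},{"fingers": 1,"tx": -0.005,"ty": 0.03,"tz": -0.19,"twist": -0.06},{"fingers": 1,"tx": -0.005,"ty": 0.03,"tz": -0.207,"twist": -0.06},{"fingers": 1,"tx": -0.005,"ty": 0.03,"tz": -0.209,"twist": -0.06},{"fingers": 1,"tx": -0.005,"ty": 0.03,"tz": -0.21,"twist": -0.06}]}}

```text
clock: 9.18
ee_pos: [0.4362, 0.0971, 0.0185]
orientation: [2.017, 2.408, 0.001]
ft_force: [0.4, 0.5, -1.9]
width: 0.0166
grasp_force: 108.5
```

Request:
{"op": "servo_tool", "data": {"steps": [{"fingers": 1,"tx": 0,"ty": 0,"tz": -0.002,"twist": 0},{"fingers": 1,"tx": 0,"ty": 0,"tz": -0.003,"twist": 0},{"fingers": 1,"tx": 0,"ty": 0,"tz": -0.003,"twist": 0}]}}

```text
clock: 9.55
ee_pos: [0.436, 0.0967, 0.0155]
orientation: [2.017, 2.408, 0.001]
ft_force: [-0.8, -0.6, -2.4]
width: 0.016
grasp_force: 108.5
```

Request:
{"op": "servo_tool", "data": {"steps": [{"fingers": 1,"tx": 0,"ty": 0,"tz": -0.0015,"twist": 0},{"fingers": 1,"tx": 0,"ty": 0,"tz": -0.003,"twist": 0},{"fingers": 1,"tx": 0,"ty": 0,"tz": -0.003,"twist": 0}]}}

```text
clock: 9.93
ee_pos: [0.4363, 0.0974, 0.0134]
orientation: [2.018, 2.407, 0.002]
ft_force: [-5.5, 8.1, 18.5]
width: 0.0165
grasp_force: 112.4
```

Touching now. Release slightly up, then rise.

Request:
{"op": "servo_tool", "data": {"steps": [{"fingers": 1,"tx": 0,"ty": 0,"tz": 0.001,"twist": 0},{"fingers": 0.5,"tx": 0,"ty": 0,"tz": 0.001,"twist": 0},{"fingers": 0,"tx": 0,"ty": 0,"tz": 0.001,"twist": 0},{"fingers": 0,"tx": 0,"ty": 0,"tz": 0.001,"twist": 0},{"fingers": 0,"tx": 0,"ty": 0,"tz": 0.02,"twist": 0},{"fingers": 0,"tx": 0,"ty": 0,"tz": 0.06,"twist": 0},{"fingers": 0,"tx": 0,"ty": 0,"tz": 0.12,"twist": 0},{"fingers": 0,"tx": 0.05,"ty": 0,"tz": 0.18,"twist": 0.06},{"fingers": 0,"tx": 0.1,"ty": -0.01,"tz": 0.24,"twist": 0.06},{"fingers": 0,"tx": 0.1,"ty": -0.02,"tz": 0.24,"twist": 0.06}]}}

```text
clock: 11.18
ee_pos: [0.5379, 0.0766, 0.2549]
orientation: [1.942, 2.466, 0.004]
ft_force: [0.2, -0.3, -0.5]
width: 0.0852
grasp_force: 0.0
```

```bash
python3 - <<'E'
from meas import *
import pickle
np.set_printoptions(precision=4,suppress=True)
s=arm.read_state();print(s["clock"],s["ee_pos"],s["orientation"],s["width"],s["ft_force"])
w=arm.read_camera("wrist");pickle.dump(w,open("w6.pkl","wb"))
a=pickle.load(open("w1.pkl","rb"))
for o in arm.outline_of(w,"knob"): print(o["confidence"],o["extent"],at_z(w,[o["extent"][:2]],.09))
for o in arm.outline_of(w,"mallet"): print(o["confidence"],o["extent"],at_z(w,[o["extent"][:2]],.04))
# knob top centre expected
y=.236;d=np.array([-np.sin(y),np.cos(y)]);k=np.array([.5949,-.0043])-.045*d;print("expected knob",k)
print(proj(w,[[*k,.096],[*k,.085]]),proj(a,[[*k,.096],[*k,.085]]))
cv2.imwrite("pics/w6.png",cv2.resize(w["frame"],(800,600),interpolation=2)[:,:,::-1])
E
```

```text
11.175 [0.5379 0.0766 0.2549] [1.9423 2.4658 0.0037] 0.08519113683964528 [ 0.178  -0.2942 -0.5474]
0.77 [280.2, 275.4, 27.9, 20.5] [[ 0.6057 -0.0437  0.09  ]]
0.41 [278.5, 217.6, 6.0, 5.5] [[0.5822 0.0343 0.09  ]]
0.37 [177.1, 126.3, 47.7, 159.1] [[0.4452 0.1126 0.09  ]]
0.71 [178.1, 128.7, 42.9, 155.7] [[0.4347 0.1041 0.04  ]]
0.64 [140.7, 228.9, 32.6, 40.5] [[ 0.4047 -0.0472  0.04  ]]
expected knob [ 0.6054 -0.0481]
[[279.5643 280.9373]
 [278.7257 275.9278]] [[340.3153 176.9332]
 [338.1415 175.2917]]
```

View pics/w6.png

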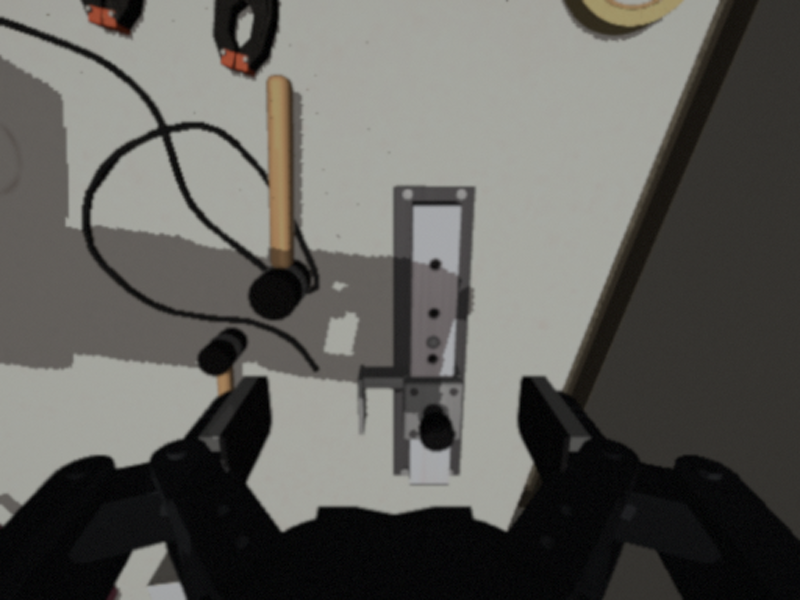

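Request:
{"op": "servo_tool", "data": {"steps": [{"fingers": 0,"tx": 0.02,"ty": -0.04,"tz": -0.02,"twist": 0},{"fingers": 0,"tx": 0.04,"ty": -0.08,"tz": -0.04,"twist": 0},{"fingers": 0,"tx": 0.0675,"ty": -0.125,"tz": -0.06,"twist": 0},{"fingers": 0,"tx": 0.0675,"ty": -0.125,"tz": -0.1,"twist": 0},{"fingers": 0,"tx": 0.0675,"ty": -0.125,"tz": -0.14,"twist": 0},{"fingers": 0,"tx": 0.0675,"ty": -0.125,"tz": -0.175,"twist": 0},{"fingers": 0,"tx": 0.0675,"ty": -0.125,"tz": -0.187,"twist": 0},{"fingers": 0,"tx": 0.0675,"ty": -0.125,"tz": -0.187,"twist": 0}]}}

```text
clock: 12.32
ee_pos: [0.6026, -0.0479, 0.0647]
orientation: [-1.943, -2.467, 0.001]
ft_force: [0.9, -0.4, 0.5]
width: 0.0854
grasp_force: 0.0
```

Request:
{"op": "servo_tool", "data": {"steps": [{"fingers": 0.5,"tx": 0,"ty": 0,"tz": 0,"twist": 0},{"fingers": 1,"tx": 0,"ty": 0,"tz": 0,"twist": 0},{"fingers": 1,"tx": 0,"ty": 0,"tz": 0,"twist": 0},{"fingers": 1,"tx": 0,"ty": 0,"tz": 0,"twist": 0},{"fingers": 1,"tx": 0,"ty": 0,"tz": 0,"twist": 0}], "newtons": 60}}

```text
clock: 12.95
ee_pos: [0.6053, -0.0482, 0.0665]
orientation: [1.942, 2.464, 0.004]
ft_force: [6.5, 2.9, 3.1]
width: 0.0281
grasp_force: 59.7
```

Request:
{"op": "servo_tool", "data": {"steps": [{"fingers": 1,"tx": 0,"ty": 0,"tz": 0.005,"twist": 0},{"fingers": 1,"tx": 0,"ty": 0,"tz": 0.01,"twist": 0},{"fingers": 1,"tx": 0,"ty": 0,"tz": 0.0145,"twist": 0},{"fingers": 1,"tx": 0,"ty": 0,"tz": 0.0145,"twist": 0},{"fingers": 1,"tx": 0,"ty": 0,"tz": 0.0145,"twist": 0}], "newtons": 80}}

```text
clock: 13.58
ee_pos: [0.6051, -0.0482, 0.0801]
orientation: [1.942, 2.465, 0.004]
ft_force: [10.1, 1.9, -7.9]
width: 0.0275
grasp_force: 79.3
```

Request:
{"op": "servo_tool", "data": {"steps": [{"fingers": 1,"tx": -0.001,"ty": 0.006,"tz": 0,"twist": 0},{"fingers": 1,"tx": -0.003,"ty": 0.014,"tz": 0,"twist": 0},{"fingers": 1,"tx": -0.005,"ty": 0.022,"tz": 0,"twist": 0},{"fingers": 1,"tx": -0.007,"ty": 0.03,"tz": 0,"twist": 0},{"fingers": 1,"tx": -0.009,"ty": 0.038,"tz": 0,"twist": 0},{"fingers": 1,"tx": -0.01,"ty": 0.0437,"tz": 0,"twist": 0},{"fingers": 1,"tx": -0.01,"ty": 0.0437,"tz": 0,"twist": 0},{"fingers": 1,"tx": -0.01,"ty": 0.0437,"tz": 0,"twist": 0}]}}

```text
clock: 14.58
ee_pos: [0.5946, -0.0041, 0.0799]
orientation: [1.943, 2.466, 0.004]
ft_force: [8.0, 4.4, -8.0]
width: 0.028
grasp_force: 79.2
```

Request:
{"op": "servo_tool", "data": {"steps": [{"fingers": 1,"tx": 0,"ty": 0,"tz": -0.004,"twist": 0},{"fingers": 1,"tx": 0,"ty": 0,"tz": -0.008,"twist": 0},{"fingers": 1,"tx": 0,"ty": 0,"tz": -0.012,"twist": 0},{"fingers": 1,"tx": 0,"ty": 0,"tz": -0.0145,"twist": 0},{"fingers": 1,"tx": 0,"ty": 0,"tz": -0.0145,"twist": 0},{"fingers": 1,"tx": 0,"ty": 0,"tz": -0.0145,"twist": 0}]}}

```text
clock: 15.32
ee_pos: [0.5948, -0.0043, 0.0666]
orientation: [1.943, 2.465, 0.004]
ft_force: [1.8, 4.3, 5.7]
width: 0.0277
grasp_force: 80.9
```

Request:
{"op": "servo_tool", "data": {"steps": [{"fingers": 1,"tx": 0,"ty": 0,"tz": -0.001,"twist": 0},{"fingers": 1,"tx": 0,"ty": 0,"tz": -0.001,"twist": 0},{"fingers": 1,"tx": 0,"ty": 0,"tz": -0.001,"twist": 0}]}}

```text
clock: 15.7
ee_pos: [0.5949, -0.0044, 0.0664]
orientation: [1.943, 2.465, 0.004]
ft_force: [-1.5, 2.7, 15.0]
width: 0.0279
grasp_force: 81.4
```

```bash
python3 - <<'E'
from meas import *
s=arm.read_state();print(s["clock"],s["ee_pos"],s["ft_force"],s["grasp_force"])
w=arm.read_camera("wrist");t=arm.read_camera("scene")
cv2.imwrite("pics/c7.png",np.hstack([cv2.resize(w["frame"],(400,300)),cv2.resize(t["frame"][110:270,150:364],(400,300),interpolation=2)])[:,:,::-1])
for c in (w,):
    for o in arm.outline_of(c,"mallet"): print(o["confidence"],o["extent"],at_z(c,[o["extent"][:2]],.04))
E
```

```text
15.7 [ 0.59487396 -0.00442922  0.06643214] [-1.54203839  2.65980739 15.02481755] 81.43690466880798
0.86 [12.9, 268.4, 25.9, 171.7] [[ 0.43982046 -0.07536086  0.04      ]]
0.8 [48.2, 79.9, 96.4, 159.8] [[0.46090259 0.05606688 0.04      ]]
```

View pics/c7.png

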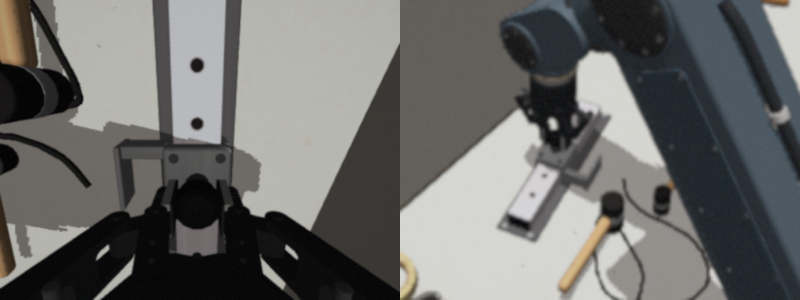

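```bash
python3 -c "
from plant import arm
print(arm.sign_off())"
```

```text
the job is handed in; nothing more can be done
None
```

I handed the job in at about 16 s of the 48 s. The peg is flush, the mallet is standing on the bench clear of the rail, the section is at the next hole with the pin home, and the knob is still gripped at about 80 N; the sign-off returned no verdict.

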